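# Blender cup to the pulse position

## Task

Turn the square metal blender cup, which stands mouth-up on the worktop, over so that its mouth faces down, and lower it into the socket of the black motor base so that its two lugs drop through the socket's two slots and its shoulder sits fully home. Then twist the cup clockwise (seen from above) half way to the lock, an eighth of a turn, to the middle mark where its sides stand diagonal to how they went in, never going on towards the lock, and finish while still gripping the cup and holding it there against the spring. Leave the mug, the jar and the spatula alone.

Things in the scene. Friction and masses are not known exactly. Their poses are not given: they have to be found in the camera images.
- cup: aluminium blender cup, 0.15-0.3 kg, 66 mm tall, stands mouth-up at first, any yaw. Origin: centre of the closed end; +z to the mouth. Square body 58 x 58 mm (sides along x and y) from z 0 to 48 mm, ending in a flat shoulder; then a round collar 46 mm wide, z 48 to 66 mm, with two lugs. Lies stably on a flat side (axis 29 mm up), stands stably on its mouth
- cup_rim (a point): centre of the cup's mouth (37 mm wide inside), at z = 66 mm of the cup, axes as the cup's. The two lugs stick out of the collar on the cup's +x and -x sides, to 28 mm from the axis, 10 mm wide along y, from z 60 to 66 mm
- base: fixed round motor base, black plastic, 116 mm wide at the foot, 100 mm near the top, 70 mm high. Origin: centre of the underside, z up; steel button on its -x side. Steel marks on the rim, on both sides: at the slots (+x and -x, where the lugs go in), 45 degrees clockwise from them seen from above (half way) and 90 degrees clockwise (lock)
- seat (a point): centre of the socket at the base's top face, 70 mm up; axes as the base's. Round hole 50 mm wide, with slots 15 mm wide (a little more outwards) for the lugs on the +x and -x sides, to 31 mm from the axis; the cup fits either way round. The flange is 8 mm thick, the lugs turn below it. Fully home, the cup's shoulder rests on the flange, its mouth 52 mm above the worktop
- drive_ring (a joint): angle of the ring inside the base, turned by the lugs: 0 with its pockets under the slots, growing clockwise seen from above, 0.785 rad half way, 1.57 rad at the lock's end stop. The lugs have about 0.06 rad of play in its pockets. A spring of 0.22 N m/rad turns ring and cup back to 0 when let go
- mug: white mug, 80 mm wide, 85 mm tall, a bystander; origin at the centre of its underside
- jar: amber glass jar with a wooden cap, 54 mm wide, 90 mm tall, a bystander; origin at the centre of its underside
- spatula: spatula lying along its own x axis with a wooden handle, 280 mm long, a bystander; origin under its middle
There are look-alikes about, which are no part of the job. Leave any purple, turquoise or yellow look-alike of the base alone.

How it is judged:
By the outcome, as a careful person would: the job done as asked, in the order asked, and still so for the second after the job is handed in, while the arm keeps its last pose, push and grip.
It also fails if it takes over 72 s, if anything falls off the work surface, if the arm or the gripper's body presses on something with over 40 N, if the wrist force passes 120 N, or if a joint passes its speed limit or range.

## Robot

A 6-joint arm with a two-finger parallel gripper is mounted at the origin on the work surface. World frame = base frame: x ahead of the robot, y to its left, z up, the work surface at z = 0. Lengths are in m, angles in rad, forces in N, time in s.
With the tool pointing down it reaches from about 0.425 to 0.95 m from the base axis. Payload 3.5 kg.
Tool frame: the origin (TCP) lies between the finger pads; the fingertips stand 22 mm ahead of it and the grasp point (between the pads) lies 3 mm ahead of it (ctrl.nose_length is the z of the fingertips in the tool frame, in m); z points along the fingers, y is the line along which they close (so a half turn about z gives the same grasp; the last joint's range is limited). The gripper opens to 85 mm and grips with 20 to 120 N. Pads are 22 mm wide; open, the fingers measure 114 mm over their backs; the gripper's body (76 mm by 85 mm) begins 54 mm behind the grasp point. The pads swing forward as they close: fully open they stand 13 mm farther back than shut.
Start: joints at [-1.275, 0.286, 1.577, -0, 1.279, -0.15], TCP at [0.291, -0.609, 0.253] pointing down, gripper open.
Joint ranges: [-2.77, 2.77], [-0.9, 2.22], [0.21, 2.48], [-1.53, 4.67], [0.24, 2.81], [-2.84, 2.84]. Speed limits (rad/s): [2.79, 2.79, 3.14, 3.14, 3.14, 3.14].

## Interface

Orientations are given as a unit quaternion [x, y, z, w].
In Python, from plant import ctrl gives the robot as it stands. The module is installed in compiled form; this text tells all that it offers.
- The arm moves only by the tool send_rows, never from a script. Its argument "rows" is text: rows parted by semicolons, each of 7 numbers parted by spaces: the turn, a rotation vector about the tool's x, y, z in normalised numbers (1 is 120 degrees), then the shift along the tool's x, y, z in fractions of the full range, 1 being 1000 mm, then the opening, from -1 (shut) to 1 (fully open). A call has 1 to 8 rows; each row is the pose to reach, as a shift and turn from the pose commanded when the call began, along the tool's axes at that moment; what a row does not reach only later rows make up. A row lasts 1/8 s, in which the tool goes at most 62.5 mm and 10.7 degrees, less where a joint would pass 70% of its speed; a pose out of reach is approached as far as the arm can. No shift or turn number may pass 1 either way. A call with a gripper value outside its range is refused whole. The fingers move at their own pace and stop on an object; "grip_force" is the grip in N (left out, the last holds). Time passes only in rows, so rows that repeat a pose let the fingers close. It gives the time, the measured TCP pose, the force, the opening and the grip force at its end, in the units of the state.
- ctrl.get_state(): the state, without advancing time (a new reading comes with each control period).
- ctrl.read_camera(name): name is "scene" or "top" or "wrist"; returns a dict with "color" (480x640x3 uint8, red, green, blue), "fx", "fy", "cx", "cy" (pixels), "extrinsics" (4x4, takes a point from world to camera coordinates). Camera axes: x right, y down, z forward; pixel columns grow to the right and rows downward; lengths in m; the calibration is good to about 2 mm. A picture is of the moment at which its call begins. There is no depth.
- ctrl.sign_off(): hands the job in; it is judged then, once.
Trained networks look in a picture, given as the dict that the camera call returned (one of the last four; its "shot" number tells which), for a name from the list of things; names that differ only in an ending like _2 or _b are one class to them, and where a whole thing is asked for, a point or a joint stands for the part that bears it (a point fixed in the world has none). Each returns a list of dicts, best first, with "p" (0 to 1); they miss things now and then, are a little off and sometimes report something else, mostly with a low value. They report only what shows in the picture. A call takes as long as a camera call. They do not tell look-alikes from the thing itself.
- ctrl.look_for(picture, target): "position" ([x, y, z] in m, in the coordinates of the camera as it stood for that picture, good to about 4 mm: the middle of the surface that is visible of it).
The state is a dict: "time": time; "qpos": joint angles; "dq": joint speeds; "joint_efforts": joint torques, N m; "eef_pos": TCP position; "tcp_rot": TCP orientation; "contact_force": force on the tool from outside, world axes, zero at the start; "wrist_torque": the same for the moment, N m; "opening": opening from 0.0 (shut) to 1.0 (fully open); "finger_force": force on a finger pad.
Only numpy, scipy, OpenCV 4.12 (cv2) and the standard library are available. Lean on these libraries where they do the work, as an engineer would, in place of code of your own. Each camera call takes 0.05 s, during which the arm holds its last target. There are 200 camera calls.

## Working session

There is one attempt and no reset: what is moved stays moved. The work goes in short steps, Python scripts to look and compute and a tool call to move; the robot and the scene stay as the last step left them, time stands still between calls to the robot, and variables do not carry over. Pictures are saved under pics/ and viewed, at most 10 in all, crops included, and the job is handed in when it is done.

Besides the shell and the picture viewer there is one more tool, called after "Call:" as name(argument=value, ...) on one line, values as JSON. send_rows: Moves the arm, as the interface text tells. Its arguments: {"type":"object","properties":{"rows":{"type":"string"},"grip_force":{"type":"number"}},"required":["rows"]}

```bash
mkdir -p pics; cat > h.py <<'E'
import numpy as np, cv2
from scipy.spatial.transform import Rotation as R
from plant import ctrl
def w2p(c,P):
    E=np.array(c["extrinsics"]);p=E[:3,:3]@np.array(P)+E[:3,3]
    return np.array([c["fx"]*p[0]/p[2]+c["cx"],c["fy"]*p[1]/p[2]+c["cy"]])
def c2w(c,p):
    E=np.array(c["extrinsics"]);return E[:3,:3].T@(np.array(p)-E[:3,3])
def p2w(c,uv,z):
    E=np.array(c["extrinsics"]);o=-E[:3,:3].T@E[:3,3]
    d=E[:3,:3].T@np.array([(uv[0]-c["cx"])/c["fx"],(uv[1]-c["cy"])/c["fy"],1]);return o+d*(z-o[2])/d[2]
def save(c,n,crop=None,s=1):
    im=c["color"][...,::-1]
    if crop: im=im[crop[1]:crop[3],crop[0]:crop[2]]
    if s!=1: im=cv2.resize(im,None,fx=s,fy=s,interpolation=cv2.INTER_CUBIC)
    cv2.imwrite("pics/"+n+".png",im)
E
python3 - <<'E'
from h import *
np.set_printoptions(precision=3,suppress=True)
for cam in ["scene","top"]:
    c=ctrl.read_camera(cam);save(c,cam+"0")
    for t in ["cup","base","mug","jar","spatula"]:
        for r in ctrl.look_for(c,t)[:4]:
            P=c2w(c,r["position"]);print(cam,t,round(r["p"],2),P,w2p(c,P))
s=ctrl.get_state();print(s["eef_pos"],s["tcp_rot"],R.from_quat(s["tcp_rot"]).as_matrix(),s["opening"])
E
```

```text
scene cup 0.83 [ 0.524 -0.204  0.044] [262.652 193.199]
scene base 0.79 [0.478 0.218 0.047] [400.079 279.541]
scene base 0.78 [0.319 0.238 0.052] [460.476 249.632]
scene base 0.7 [0.506 0.383 0.05 ] [453.718 335.001]
scene base 0.67 [0.641 0.288 0.051] [363.699 339.674]
scene mug 0.75 [0.792 0.03  0.053] [217.193 296.629]
scene jar 0.83 [0.631 0.016 0.061] [279.822 254.296]
scene spatula 0.93 [ 0.471  0.02  -0.001] [339.081 245.267]
top cup 0.95 [ 0.51  -0.214  0.05 ] [465.484 259.938]
top cup 0.75 [0.806 0.01  0.048] [338.892 107.981]
top base 0.98 [0.625 0.259 0.065] [204.711 200.458]
top base 0.95 [0.485 0.357 0.062] [148.559 277.962]
top base 0.71 [0.298 0.213 0.064] [226.989 385.787]
top base 0.63 [0.462 0.193 0.066] [239.535 289.901]
top mug 0.73 [0.804 0.008 0.044] [340.119 109.988]
top jar 0.85 [ 0.61  -0.003  0.091] [349.298 202.717]
top spatula 0.96 [0.466 0.012 0.   ] [340.786 286.836]
top spatula 0.74 [ 0.51  -0.217  0.05 ] [467.064 259.98 ]
[ 0.291 -0.609  0.253] [ 0.975  0.221 -0.     0.   ] [[ 0.902  0.431  0.   ]
 [ 0.431 -0.902 -0.   ]
 [-0.     0.    -1.   ]] 0.996267926566629
```

View pics/top0.png

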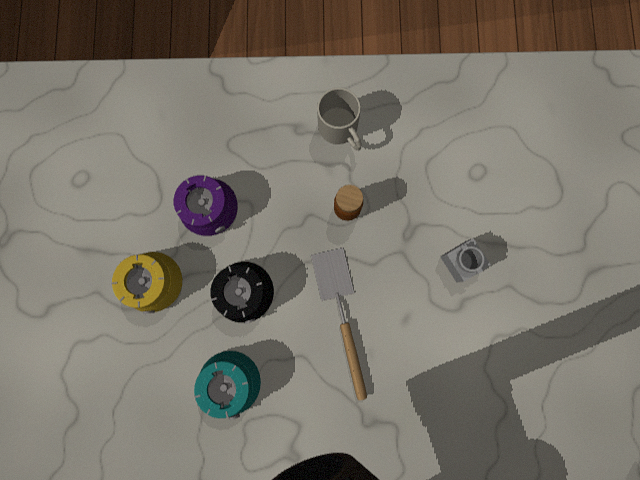

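View pics/scene0.png

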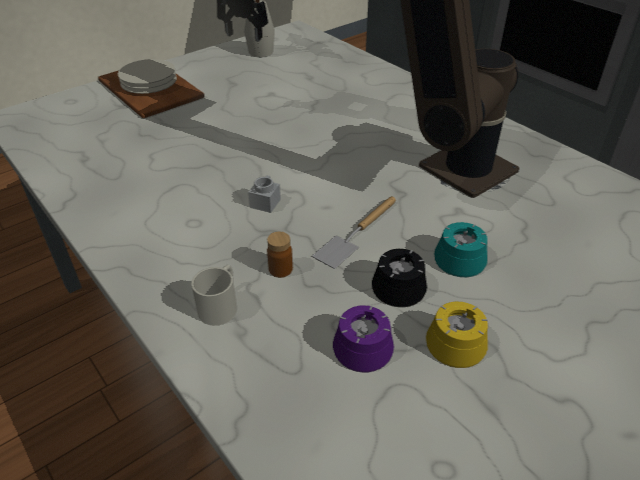

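The top view shows four bases: black (240,290), purple (205,203), yellow (146,280) and turquoise (228,385). Only the black one fits the description. The cup is at (465,260), with the mug, jar and spatula well clear of it. I'll confirm with an enlarged crop of the base and cup.

```bash
python3 - <<'E'
from h import *
c=ctrl.read_camera("top");im=c["color"][...,::-1]
a=cv2.resize(im[250:330,200:280],(400,400),interpolation=cv2.INTER_CUBIC);b=cv2.resize(im[225:295,430:500],(400,400),interpolation=cv2.INTER_CUBIC)
cv2.imwrite("pics/crop1.png",np.hstack([a,b]))
print(w2p(c,[.462,.193,.07]),p2w(c,(240,291),.07),p2w(c,(471,258),.066),c["fx"])
E
```

```text
[239.15211277 289.61530879] [0.45955977 0.19147241 0.07      ] [ 0.51200554 -0.21890284  0.066     ] 434.930398599958
```

View pics/crop1.png

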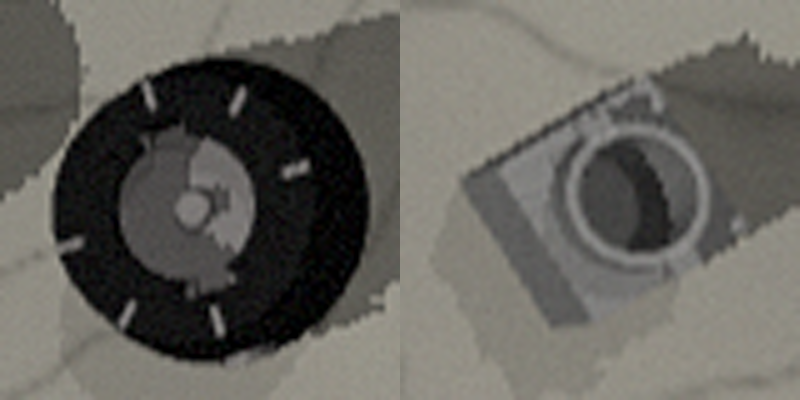

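The crop confirms the black base. Its centre is at about pixel (236.7,291.4), its slot marks are at (230,269) and (243.6,314), and the halfway marks sit clockwise of them. The cup's mouth is at (471.5,259), and the lugs point up-left and down-right, at a yaw of about 33°. I'll plan the approach and take a wrist view from above the cup.

```bash
cat >> h.py <<'E'
np.set_printoptions(precision=3,suppress=True)
def rot(yaw,tilt):
    """tool y at yaw (deg); tilt deg from straight down about tool y, >0: z leans to -x (yaw-90)"""
    y=np.array([np.cos(np.radians(yaw)),np.sin(np.radians(yaw)),0]);z=np.array([0,0,-1.]);x=np.cross(y,z)
    return R.from_matrix(np.c_[x,y,z])*R.from_euler("y",-tilt,degrees=True)
def rel(P,Rt,g=3,st=None):
    """row to put the grasp point (g mm ahead of TCP) at P"""
    s=st or ctrl.get_state();R0=R.from_quat(s["tcp_rot"]);P=np.array(P)-Rt.apply([0,0,g/1000])
    print("turn",(R0.inv()*Rt).as_rotvec(degrees=True).round(2),"shift",(1000*R0.inv().apply(P-s["eef_pos"])).round(1),"target",P)
E
python3 - <<'E'
from h import *
c=ctrl.read_camera("top")
g=lambda u,v,z:p2w(c,(u,v),z)[:2]
B=[(200+a/5,250+b/5) for a,b in [(150,95),(218,320),(238,100),(128,315),(295,168),(70,243)]]
W=[g(u,v,.07) for u,v in B]
for i in (0,2,4):
    d=W[i]-W[i+1];print("base",(W[i]+W[i+1])/2,np.degrees(np.arctan2(d[1],d[0])),np.linalg.norm(d))
q=lambda a,b:(430+(a-400)*7/40,225+b*7/40)
print("rim",g(*q(638,195),.066))
for a,b in [((497,180),(590,322)),((462,183),(553,325)),((497,180),(650,85))]:
    d=g(*q(*b),.048)-g(*q(*a),.048);print(np.degrees(np.arctan2(d[1],d[0])),np.linalg.norm(d))
w=ctrl.read_camera("wrist");s=ctrl.get_state();E=np.array(w["extrinsics"]);R0=R.from_quat(s["tcp_rot"])
print("cam in tool",R0.inv().apply(c2w(w,[0,0,0])-s["eef_pos"]),R0.inv().apply(E[2,:3]))
rel([.51,-.22,.27],rot(33.5,0))
E
```

```text
base [0.459 0.197] 17.64785425060911 0.08279487533876836
base [0.459 0.197] -26.844632046336102 0.08350801812179104
base [0.459 0.198] -72.39695442137113 0.08284826069427399
rim [ 0.51 -0.22]
-149.39697050256615 0.05283170354423035
-149.89230186766244 0.05254393161331387
-59.51231462934866 0.05873556638617963
cam in tool [ 0.072 -0.001 -0.119] [-0.28  0.    0.96]
turn [  0.     0.   -97.96] shift [ 365.3 -256.6  -19.6] target [ 0.51  -0.22   0.273]
```

The rows are not in the units I measure in: shifts go in shares of 1000 mm and turns go in shares of 120 degrees. I convert before sending: 365 mm is 0.365, -257 mm is -0.257, -83 degrees is -0.6917.

Call:
send_rows(rows="0 0 -0.0833 0.045 -0.032 -0.02 1;0 0 -0.1667 0.09 -0.064 -0.02 1;0 0 -0.2583 0.14 -0.098 -0.02 1;0 0 -0.3417 0.19 -0.133 -0.02 1;0 0 -0.4333 0.24 -0.168 -0.02 1;0 0 -0.5167 0.29 -0.203 -0.02 1;0 0 -0.6083 0.335 -0.235 -0.02 1;0 0 -0.6917 0.365 -0.257 -0.02 1")

```text
time: 1.75
eef_pos: [0.5105, -0.2174, 0.2737]
tcp_rot: [0.581, 0.814, 0.0, 0.0]
contact_force: [-1.3, 0.2, -0.4]
opening: 1.002
finger_force: 0.0
```

Converted, -12 degrees is -0.1.

Call:
send_rows(rows="0 0 -0.0833 0 0 0 1;0 0 -0.1 0 0 0 1;0 0 -0.1 0 0 0 1")

```text
time: 2.12
eef_pos: [0.5094, -0.2201, 0.2734]
tcp_rot: [0.497, 0.868, -0.0, 0.0]
contact_force: [-0.7, -0.1, -1.3]
opening: 0.998
finger_force: 0.0
```

```bash
python3 - <<'E'
from h import *
c=ctrl.read_camera("wrist");save(c,"w1");s=ctrl.get_state();print(s["eef_pos"],s["qpos"],s["opening"],s["contact_force"])
for r in ctrl.look_for(c,"cup")+ctrl.look_for(c,"cup_rim"): print(r["p"],c2w(c,r["position"]),w2p(c,c2w(c,r["position"])))
a=np.radians(30.5);ax=np.array([np.cos(a),np.sin(a),0]);ay=np.array([-ax[1],ax[0],0])
for i,j in [(1,1),(1,-1),(-1,-1),(-1,1)]: print(w2p(c,np.array([.51,-.22,.048])+.029*(i*ax+j*ay)))
E
```

```text
[ 0.509 -0.22   0.273] [-0.591  0.006  1.853 -0.     1.282 -1.121] 1.0008613038577343 [-0.143 -0.327 -0.596]
0.77 [ 0.515 -0.218  0.046] [326.995 211.221]
0.69 [ 0.508 -0.217  0.048] [320.827 207.113]
[352.754 179.184]
[351.44  240.025]
[290.912 240.098]
[289.358 179.268]
```

View pics/w1.png

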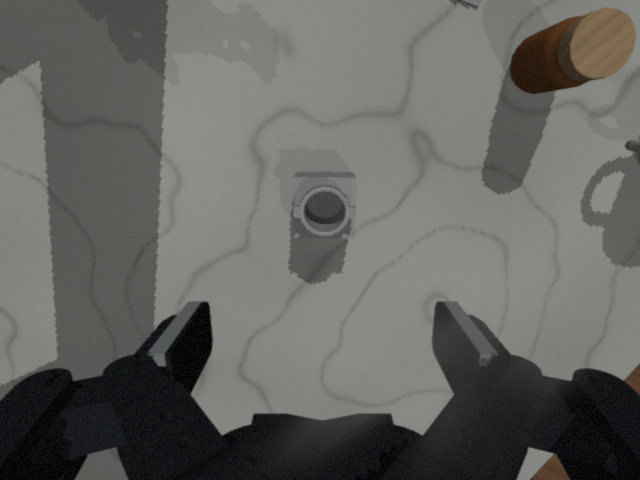

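The wrist view shows the cup's square at columns 293–356 and rows 178–238, about 3 mm right of my estimate. Its sides are parallel to the image, and the lugs are at left and right (297,212) and (353,212), so they lie along the closing axis. Next I'll grasp it tilted 30° inward. The plan is to tip the cup onto its side farther out, tip it again onto its mouth, then regrip from above.

```bash
python3 - <<'E'
from h import *
P=np.array([.5125,-.2185,.032]);r=rot(30.5,-30);z=r.as_matrix()[:,2];print(z)
rel(P-.11*z,r)
E
```

```text
[-0.254  0.431 -0.866]
turn [ 0.02 30.   -0.08] shift [-56.6   3.7 143.5] target [ 0.541 -0.267  0.13 ]
```

Converted, 143 mm is 0.143, 96 mm is 0.096, 30 degrees is 0.25.

Call:
send_rows(rows="0 0.0833 0 -0.018 0.004 0.048 1;0 0.1667 0 -0.037 0.004 0.096 1;0 0.25 0 -0.057 0.004 0.143 1;0 0.25 0 -0.057 0.004 0.143 1;0 0.25 0 -0.057 0.004 0.143 1")

```text
time: 2.9
eef_pos: [0.5421, -0.2671, 0.1309]
tcp_rot: [0.479, 0.839, 0.128, -0.224]
contact_force: [-0.2, 0.2, 0.9]
opening: 1.0
finger_force: 0.0
```

Converted, 110 mm is 0.11, 100 mm is 0.1.

Call:
send_rows(rows="0 0 0 0 0 0.03 1;0 0 0 0 0 0.06 1;0 0 0 0 0 0.085 1;0 0 0 0 0 0.1 1;0 0 0 0 0 0.11 1;0 0 0 0 0 0.11 1")

```text
time: 3.65
eef_pos: [0.5145, -0.2195, 0.0364]
tcp_rot: [0.479, 0.839, 0.128, -0.224]
contact_force: [0.1, 0.3, -0.2]
opening: 0.999
finger_force: 0.0
```

```bash
python3 - <<'E'
from h import *
c=ctrl.read_camera("wrist");save(c,"w2");s=ctrl.get_state();print(s["eef_pos"],s["qpos"],s["contact_force"])
rel([.5125,-.2185,.032],rot(30.5,-30))
E
```

```text
[ 0.515 -0.22   0.036] [-0.661  0.533  1.746  0.189  1.356 -1.282] [-0.033 -0.013  0.604]
turn [0.02 0.14 0.07] shift [-0.2 -1.2  2. ] target [ 0.513 -0.22   0.035]
```

View pics/w2.png

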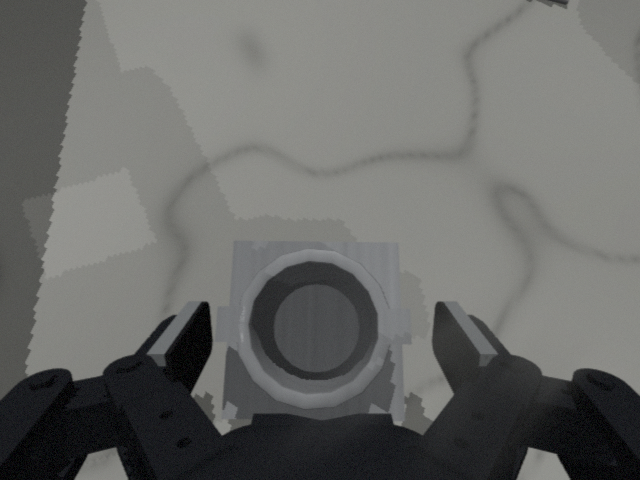

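The cup sits squarely between the pads (columns 225–405), with its lugs at (228,325) and (400,322) along the closing axis. I'll close on it.

Converted, -1 mm is -0.001.

Call:
send_rows(rows="0 0 0 0 -0.001 0.001 -1;0 0 0 0 -0.001 0.001 -1;0 0 0 0 -0.001 0.001 -1;0 0 0 0 -0.001 0.001 -1;0 0 0 0 -0.001 0.001 -1;0 0 0 0 -0.001 0.001 -1;0 0 0 0 -0.001 0.001 -1;0 0 0 0 -0.001 0.001 -1", grip_force=60)

```text
time: 4.7
eef_pos: [0.5135, -0.2201, 0.0348]
tcp_rot: [0.479, 0.839, 0.128, -0.224]
contact_force: [1.6, -3.9, 5.1]
opening: 0.669
finger_force: 66.1
```

```bash
python3 - <<'E'
from h import *
s=ctrl.get_state();print(s["opening"],s["finger_force"],s["eef_pos"])
# carry up, to (.62,-.27,.17), y yaw 65 (radial-ish d=-25), tilt 0
rel([.6,-.27,.18],rot(50,10))
E
```

```text
0.6694859326174678 66.050466299057 [ 0.513 -0.22   0.035]
turn [  3.46 -39.51 -19.55] shift [  -1.1   49.1 -171.5] target [ 0.6   -0.27   0.183]
```

Converted, -171 mm is -0.171, -150 mm is -0.15, -39.5 degrees is -0.3292.

Call:
send_rows(rows="0 0 0 0.02 0 -0.04 -1;0 -0.0667 -0.0333 0.02 0.008 -0.08 -1;0.0083 -0.1333 -0.0667 0.015 0.017 -0.105 -1;0.0167 -0.2 -0.1 0.01 0.027 -0.13 -1;0.025 -0.2667 -0.1333 0.005 0.038 -0.15 -1;0.0292 -0.3292 -0.1625 -0.001 0.049 -0.171 -1;0.0292 -0.3292 -0.1625 -0.001 0.049 -0.171 -1;0.0292 -0.3292 -0.1625 -0.001 0.049 -0.171 -1")

```text
time: 5.7
eef_pos: [0.5975, -0.2678, 0.1791]
tcp_rot: [0.342, 0.936, -0.029, 0.078]
contact_force: [-0.3, -0.1, -3.1]
opening: 0.674
finger_force: 65.2
```

```bash
python3 - <<'E'
from h import *
s=ctrl.get_state();print(s["opening"],s["finger_force"],s["eef_pos"],s["qpos"],s["contact_force"])
rel([.65,-.28,.10],rot(65,60))
E
```

```text
0.674277570426669 65.20545601844788 [ 0.597 -0.268  0.179] [-0.568  0.237  1.784 -0.027  0.957 -1.426] [-0.32  -0.087 -3.113]
turn [ -8.92 -50.22 -12.78] shift [-32.1  23.9  84. ] target [ 0.648 -0.279  0.102]
```

Converted, 84 mm is 0.084, 70 mm is 0.07, -50 degrees is -0.4167.

Call:
send_rows(rows="-0.0167 -0.075 -0.0167 -0.006 0.005 0.015 -1;-0.025 -0.15 -0.0333 -0.012 0.009 0.028 -1;-0.0417 -0.225 -0.0583 -0.018 0.013 0.042 -1;-0.05 -0.3 -0.075 -0.024 0.017 0.056 -1;-0.0667 -0.375 -0.0917 -0.028 0.021 0.07 -1;-0.075 -0.4167 -0.1083 -0.032 0.024 0.084 -1;-0.075 -0.4167 -0.1083 -0.032 0.024 0.084 -1;-0.075 -0.4167 -0.1083 -0.032 0.024 0.084 -1")

```text
time: 6.7
eef_pos: [0.6518, -0.2992, 0.1754]
tcp_rot: [0.193, 0.887, -0.058, 0.417]
contact_force: [-0.3, -0.2, -1.8]
opening: 0.671
finger_force: 65.3
```

```bash
python3 - <<'E'
from h import *
s=ctrl.get_state();print(s["opening"],s["finger_force"],s["eef_pos"],s["qpos"],s["contact_force"])
rel([.65,-.28,.032],rot(65,60))
c=ctrl.read_camera("scene");p=w2p(c,s["eef_pos"]).astype(int);print(p);save(c,"s1",(max(p[0]-100,0),max(p[1]-75,0),p[0]+100,p[1]+75),3)
E
```

```text
0.6707323488385126 65.26174306869507 [ 0.652 -0.299  0.175] [-0.642  0.19   2.008  1.166  0.239 -2.839] [-0.253 -0.217 -1.757]
turn [  3.56 -10.4   -1.59] shift [116.4   8.7  83.4] target [ 0.648 -0.279  0.034]
[187 148]
```

View pics/s1.png

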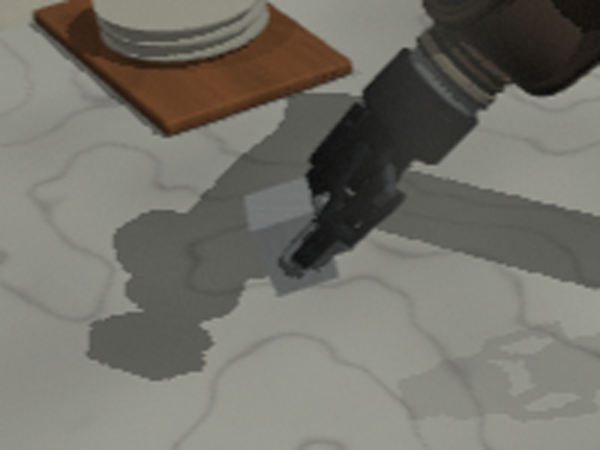

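The tool stopped short of the pose because joints 5 and 6 reached their limits (q5 0.24, q6 -2.84). The cup is still held, at about (290,235) in the crop. I'll fit a kinematic model from the recorded states so I can choose feasible tilt directions.

```bash
cat > k.py <<'E'
from h import *
from scipy.optimize import least_squares
LO=np.array([-2.77,-.9,.21,-1.53,.24,-2.84]);HI=np.array([2.77,2.22,2.48,4.67,2.81,2.84])
e=lambda a,v:R.from_euler(a,v)
def fk(q,p):
    L1,L2,a,h,t,off,k=p;s=q[1]+q[2]
    W=e("z",q[0])*e("y",s)*e("z",q[3])*e("y",q[4])
    E=np.array([a+L1*np.sin(q[1])+L2*np.sin(s)+k*np.cos(s),off,h+L1*np.cos(q[1])+L2*np.cos(s)-k*np.sin(s)])
    return e("z",q[0]).apply(E)+W.apply([0,0,t]),W*e("z",q[5]+np.pi/2)
Q=[[-1.275,.286,1.577,0,1.279,-.15],[-.591,.006,1.853,0,1.282,-1.121],[-.661,.533,1.746,.189,1.356,-1.282],[-.568,.237,1.784,-.027,.957,-1.426],[-.642,.19,2.008,1.166,.239,-2.839]]
X=[(.291,-.609,.253),(.509,-.22,.273),(.515,-.22,.036),(.597,-.268,.179),(.652,-.299,.175)]
f=least_squares(lambda p:np.r_[np.concatenate([fk(q,p)[0]-x for q,x in zip(Q,X)]),1e-4*p],[.44,.4,.0,.3,.25,.1,0])
p=f.x
def ik(P,Rt,q0,g=.003):
    """grasp point at P; from seed q0"""
    P=np.array(P)-Rt.apply([0,0,g])
    def r(q):
        x,o=fk(q,p);return np.r_[x-P,.3*(Rt.inv()*o).as_rotvec()]
    s=least_squares(r,np.clip(q0,LO+1e-3,HI-1e-3),bounds=(LO,HI));return s.x,np.linalg.norm(s.fun)
E
python3 - <<'E'
from k import *
print("p",p,"res",np.abs(f.fun).max())
s=ctrl.get_state();x,o=fk(s["qpos"],p);print(x-s["eef_pos"],(o.inv()*R.from_quat(s["tcp_rot"])).as_rotvec(degrees=True))
rng=np.random.default_rng(0)
def sols(P,Rt,n=14):
    out=[]
    for i in range(n):
        q,r=ik(P,Rt,rng.uniform(LO,HI))
        if r<2e-3 and not any(np.abs(q-o).max()<.05 for o in out): out.append(q)
    return out
for nm,tilt in [("lay",60),("B",-30)]:
  for y in range(-180,180,45):
    for q in sols([.6,-.27,.05],rot(y,tilt)): print(nm,y,q,"margin",min((q-LO).min(),(HI-q).min()).round(2))
E
```

```text
p [ 0.445  0.573 -0.001  0.239  0.227  0.101  0.021] res 0.0004917952910981072
[-0.  0. -0.] [-0. -0. -0.]
lay -180 [-0.797  0.818  1.435  0.661  1.737  2.153] margin 0.69
lay -135 [-0.626  0.976  1.156  0.155  2.046  1.723] margin 0.76
lay -90 [-0.445  0.969  1.169 -0.417  1.972  1.165] margin 0.84
lay -45 [-0.307  0.801  1.464 -0.877  1.557  0.82 ] margin 0.65
lay 0 [-0.285  0.568  1.864 -1.403  1.003  0.736] margin 0.13
lay 45 [-0.487  0.378  2.171  3.701  0.501  1.222] margin 0.26
lay 90 [-0.804  0.387  2.156  1.903  0.72   2.233] margin 0.32
lay 135 [-0.895  0.586  1.834  1.134  1.253  2.334] margin 0.51
B -135 [-0.533  0.327  2.005 -0.403  0.324  2.175] margin 0.08
B -90 [-0.691  0.333  1.997  0.72   0.504  0.294] margin 0.26
B -45 [-0.757  0.459  1.819  0.656  0.961 -0.383] margin 0.66
B 0 [-0.713  0.611  1.587  0.401  1.324 -0.887] margin 0.89
B 45 [-0.608  0.709  1.431  0.088  1.518 -1.421] margin 1.05
B 90 [-0.493  0.705  1.438 -0.24   1.472 -1.982] margin 0.86
B 135 [-0.413  0.6    1.604 -0.524  1.196 -2.509] margin 0.33
```

```bash
cat > path.py <<'E'
from k import *
def path(W,q,n=8):
    """W: list of (P,yaw,tilt), interpolated; print q and worst margin/step"""
    for a,b in zip(W[:-1],W[1:]):
        m=9;st=0
        for i in range(1,n+1):
            u=i/n;P=(1-u)*np.array(a[0])+u*np.array(b[0])
            q2,r=ik(P,rot(a[1]+u*(b[1]-a[1]),a[2]+u*(b[2]-a[2])),q)
            st=max(st,np.abs(q2-q).max(),100*(r>2e-3));q=q2;m=min(m,(q-LO).min(),(HI-q).min())
        print(b,q,"margin",round(m,2),"maxstep",round(st,2))
    return q
E
python3 - <<'E'
from path import *
s=ctrl.get_state();P0=R.from_quat(s["tcp_rot"]).apply([0,0,.003])+s["eef_pos"]
r=R.from_quat(s["tcp_rot"]);y=r.as_matrix()[:,1];print("now y yaw",np.degrees(np.arctan2(y[1],y[0])),y[2])
L=[.62,-.28,.032];U=[.6,-.27,.18]
q=path([(P0,55,45),(U,50,10),(U,-40,10),(U,-125,10),(U,-125,60),(L,-125,60)],s["qpos"])
q=path([(L,-125,60),([.56,-.24,.16],-125,30),([.6,-.27,.2],-125,-20),([.62,-.28,.03],-125,-20),(U,-125,-20),(U,-125,70),([.62,-.28,.05],-125,70)],q)
rel(U,rot(50,10))
E
```

```text
now y yaw 66.93038174858196 0.05822495426991789
([0.6, -0.27, 0.18], 50, 10) [-0.569  0.235  1.779 -0.027  0.955 -1.428] margin 0.06 maxstep 1.45
([0.6, -0.27, 0.18], -40, 10) [-0.516  0.339  1.649 -0.185  1.191  0.254] margin 0.71 maxstep 0.23
([0.6, -0.27, 0.18], -125, 10) [-0.579  0.395  1.576  0.006  1.345  1.601] margin 0.85 maxstep 0.17
([0.6, -0.27, 0.18], -125, 60) [-0.585  0.835  1.135  0.028  2.219  1.601] margin 0.59 maxstep 0.12
([0.62, -0.28, 0.032], -125, 60) [-0.582  1.062  1.039  0.029  2.087  1.6  ] margin 0.61 maxstep 0.03
([0.56, -0.24, 0.16], -125, 30) [-0.578  0.494  1.533  0.017  1.639  1.601] margin 0.79 maxstep 0.07
([0.6, -0.27, 0.2], -125, -20) [-0.572  0.142  1.868 -0.019  0.783  1.621] margin 0.54 maxstep 0.12
([0.62, -0.28, 0.03], -125, -20) [-0.568  0.423  1.878 -0.031  0.492  1.638] margin 0.25 maxstep 0.04
([0.6, -0.27, 0.18], -125, -20) [-0.572  0.165  1.882 -0.02   0.746  1.622] margin 0.28 maxstep 0.04
([0.6, -0.27, 0.18], -125, 70) [-0.585  0.912  1.078  0.035  2.373  1.604] margin 0.44 maxstep 0.23
([0.62, -0.28, 0.05], -125, 70) [-0.582  1.125  0.963  0.035  2.275  1.603] margin 0.45 maxstep 0.03
turn [11.56 39.19 13.26] shift [ 37.    7.1 -48.9] target [ 0.6   -0.27   0.183]
```

Converted, -49 mm is -0.049, 37 mm is 0.037, 39 degrees is 0.325.

Call:
send_rows(rows="0.025 0.0833 0.025 0.009 0.002 -0.012 -1;0.05 0.1667 0.0583 0.018 0.004 -0.024 -1;0.075 0.2417 0.0833 0.028 0.005 -0.036 -1;0.0958 0.325 0.1083 0.037 0.007 -0.049 -1;0.0958 0.325 0.1083 0.037 0.007 -0.049 -1;0.0958 0.325 0.1083 0.037 0.007 -0.049 -1")

```text
time: 7.5
eef_pos: [0.5984, -0.2692, 0.1824]
tcp_rot: [0.339, 0.937, -0.033, 0.08]
contact_force: [0.4, -0.1, -2.1]
opening: 0.675
finger_force: 65.2
```

```bash
python3 - <<'E'
from h import *
s=ctrl.get_state();print(s["eef_pos"],s["qpos"],s["finger_force"]);U=[.6,-.27,.18]
rel(U,rot(50,0));rel(U,rot(50,10))
E
```

```text
[ 0.598 -0.269  0.182] [-0.567  0.235  1.781 -0.036  0.956 -1.426] 65.22230386734009
turn [-0.43  9.88  0.26] shift [-1.8  0.4 -0.3] target [ 0.6   -0.27   0.183]
turn [-0.4  -0.12  0.3 ] shift [-1.3  0.4 -0.3] target [ 0.6   -0.27   0.183]
```

Converted, -2 mm is -0.002, 9.9 degrees is 0.0825.

Call:
send_rows(rows="-0.0033 0.0825 0.0025 -0.002 0 0 -1;-0.0033 0.0825 0.0025 -0.002 0 0 -1")

```text
time: 7.75
eef_pos: [0.6015, -0.2718, 0.1818]
tcp_rot: [0.341, 0.94, -0.0, 0.003]
contact_force: [0.1, 0.1, -2.0]
opening: 0.672
finger_force: 65.2
```

Converted, 80 degrees is 0.6667.

Call:
send_rows(rows="0 0 0.0833 0 0 0 -1;0 0 0.1667 0 0 0 -1;0 0 0.25 0 0 0 -1;0 0 0.3333 0 0 0 -1;0 0 0.4167 0 0 0 -1;0 0 0.5 0 0 0 -1;0 0 0.5833 0 0 0 -1;0 0 0.6667 0 0 0 -1")

```text
time: 8.75
eef_pos: [0.5997, -0.2699, 0.182]
tcp_rot: [0.867, 0.498, 0.002, 0.002]
contact_force: [-0.1, -0.4, -3.6]
opening: 0.67
finger_force: 65.1
```

Converted, 80 degrees is 0.6667.

Call:
send_rows(rows="0 0 0.0833 0 0 0 -1;0 0 0.1667 0 0 0 -1;0 0 0.25 0 0 0 -1;0 0 0.3333 0 0 0 -1;0 0 0.4167 0 0 0 -1;0 0 0.5 0 0 0 -1;0 0 0.5833 0 0 0 -1;0 0 0.6667 0 0 0 -1")

```text
time: 9.75
eef_pos: [0.5997, -0.2699, 0.182]
tcp_rot: [0.984, -0.175, 0.003, 0.001]
contact_force: [1.0, -0.3, -1.7]
opening: 0.673
finger_force: 65.1
```

Converted, 15 degrees is 0.125.

Call:
send_rows(rows="0 0 0.0833 0 0 0 -1;0 0 0.125 0 0 0 -1;0 0 0.125 0 0 0 -1")

```text
time: 10.12
eef_pos: [0.5999, -0.2699, 0.1822]
tcp_rot: [0.954, -0.299, 0.003, 0.0]
contact_force: [0.2, 0.3, -3.7]
opening: 0.67
finger_force: 65.1
```

```bash
python3 - <<'E'
from h import *
s=ctrl.get_state();print(s["eef_pos"],s["qpos"],s["finger_force"])
rel([.62,-.28,.1],rot(-125,60))
E
```

```text
[ 0.6   -0.27   0.182] [-0.577  0.309  1.683  0.001  1.144  1.6  ] 65.12670993804932
turn [  0.02 -60.34   0.22] shift [24.4 -3.1 80.9] target [ 0.622 -0.281  0.102]
```

Converted, 81 mm is 0.081, 68 mm is 0.068, -60.3 degrees is -0.5025.

Call:
send_rows(rows="0 -0.0833 0 0.004 0 0.013 -1;0 -0.1667 0 0.008 -0.001 0.027 -1;0 -0.25 0 0.012 -0.001 0.041 -1;0 -0.3333 0 0.016 -0.002 0.055 -1;0 -0.4167 0 0.02 -0.003 0.068 -1;0 -0.5025 0.0017 0.024 -0.003 0.081 -1;0 -0.5025 0.0017 0.024 -0.003 0.081 -1;0 -0.5025 0.0017 0.024 -0.003 0.081 -1")

```text
time: 11.12
eef_pos: [0.6229, -0.2819, 0.1032]
tcp_rot: [0.827, -0.261, -0.475, -0.15]
contact_force: [0.0, -0.4, -1.2]
opening: 0.669
finger_force: 65.4
```

```bash
python3 - <<'E'
from h import *
s=ctrl.get_state();print(s["eef_pos"],s["qpos"],s["finger_force"],s["contact_force"])
rel([.62,-.28,.034],rot(-125,60)); rel([.62,-.28,.024],rot(-125,60))
c=ctrl.read_camera("scene");p=w2p(c,s["eef_pos"]).astype(int);print(p);save(c,"s2",(max(p[0]-100,0),max(p[1]-75,0),p[0]+100,p[1]+75),3)
E
```

```text
[ 0.623 -0.282  0.103] [-0.582  0.976  1.052  0.031  2.156  1.602] 65.39514899253845 [ 0.015 -0.38  -1.198]
turn [-0.02 -0.27  0.03] shift [58.   0.2 34.9] target [ 0.622 -0.281  0.036]
turn [-0.02 -0.27  0.03] shift [66.6  0.2 40. ] target [ 0.622 -0.281  0.026]
[207 173]
```

View pics/s2.png

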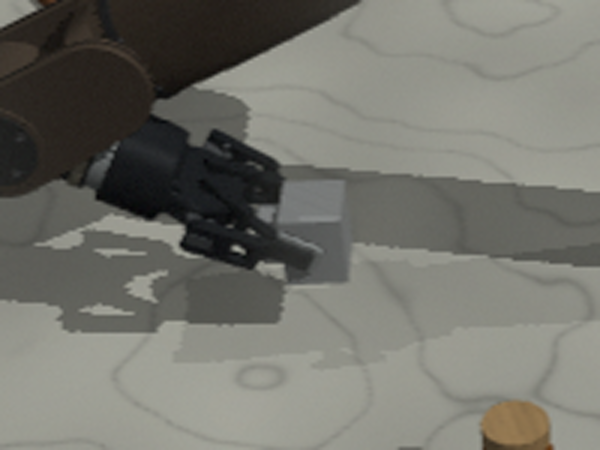

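The cup now lies level in the grip at about (315,230), closed end toward the robot and mouth outward, as planned. I'll lower it until it touches.

Converted, 58 mm is 0.058, 40 mm is 0.04.

Call:
send_rows(rows="0 0 0 0.02 0 0.012 -1;0 0 0 0.04 0 0.024 -1;0 0 0 0.058 0 0.035 -1;0 0 0 0.058 0 0.035 -1")

```text
time: 11.68
eef_pos: [0.6214, -0.281, 0.0328]
tcp_rot: [0.826, -0.261, -0.477, -0.151]
contact_force: [-0.7, 0.1, -3.0]
opening: 0.669
finger_force: 65.5
```

Converted, 3 mm is 0.003, 2 mm is 0.002.

Call:
send_rows(rows="0 0 0 0.002 0 0.001 -1;0 0 0 0.003 0 0.002 -1;0 0 0 0.003 0 0.002 -1")

```text
time: 12.05
eef_pos: [0.6217, -0.2812, 0.0323]
tcp_rot: [0.826, -0.26, -0.477, -0.15]
contact_force: [-2.0, 0.0, 3.8]
opening: 0.669
finger_force: 65.7
```

Touchdown. I'll release, back out, and swing to a tilt of -20°.

Converted, -120 mm is -0.12, -110 mm is -0.11.

Call:
send_rows(rows="0 0 0 0 0 0 1;0 0 0 0 0 0 1;0 0 0 0 0 0 1;0 0 0 0 0 0 1;0 0 0 0 0 -0.03 1;0 0 0 0 0 -0.07 1;0 0 0 0 0 -0.11 1;0 0 0 0 0 -0.12 1")

```text
time: 13.05
eef_pos: [0.708, -0.3419, 0.0932]
tcp_rot: [0.827, -0.261, -0.474, -0.15]
contact_force: [0.8, 0.2, -0.3]
opening: 0.999
finger_force: 0.0
```

```bash
python3 - <<'E'
from path import *
s=ctrl.get_state();print(s["eef_pos"],s["opening"])
c=ctrl.read_camera("top")
for r in ctrl.look_for(c,"cup")[:2]: print(r["p"],c2w(c,r["position"]),w2p(c,c2w(c,r["position"])))
cu,cv=w2p(c,[.63,-.28,.03]).astype(int);save(c,"t2",(cu-60,cv-45,cu+60,cv+45),6);print(cu-60,cv-45)
r=rot(-125,-20);z=r.as_matrix()[:,2]
P0=R.from_quat(s["tcp_rot"]).apply([0,0,.003])+s["eef_pos"]
V=np.array([.63,-.28,.25])
path([(P0,-125,60),(V,-125,-20)],s["qpos"])
rel(V,rot(-125,-20))
E
```

```text
[ 0.708 -0.342  0.093] 0.999289988819591
0.96 [ 0.619 -0.264  0.063] [491.561 199.259]
433 152
(array([ 0.63, -0.28,  0.25]), -125, -20) [-0.559  0.162  1.75  -0.023  0.882  1.634] margin 0.54 maxstep 0.22
turn [-0.03 79.76 -0.03] shift [-189.3   -5.9    5. ] target [ 0.629 -0.279  0.253]
```

View pics/t2.png

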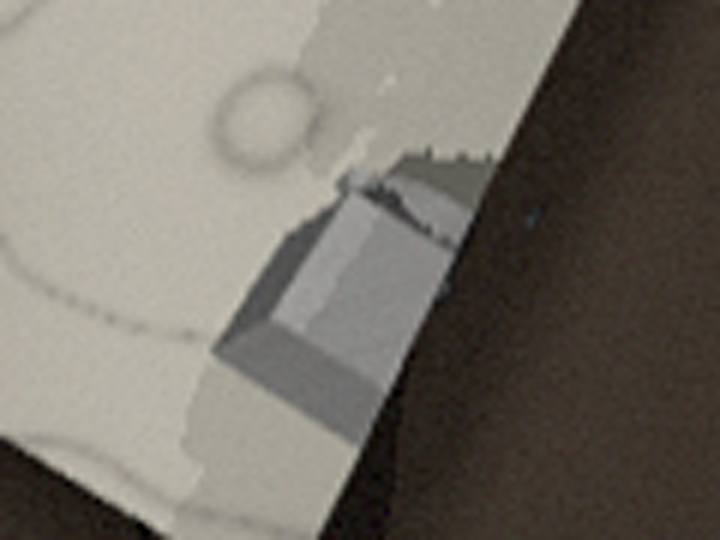

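Converted, -189 mm is -0.189, -170 mm is -0.17, 78 degrees is 0.65.

Call:
send_rows(rows="0 0.0667 0 -0.03 0 0 1;0 0.15 0 -0.06 -0.001 0 1;0 0.2333 0 -0.09 -0.002 0 1;0 0.3167 0 -0.12 -0.003 0.001 1;0 0.4 0 -0.15 -0.004 0.002 1;0 0.4833 0 -0.17 -0.005 0.003 1;0 0.5667 0 -0.189 -0.006 0.005 1;0 0.65 0 -0.189 -0.006 0.005 1")

```text
time: 14.15
eef_pos: [0.6285, -0.2782, 0.255]
tcp_rot: [0.941, -0.297, 0.154, 0.048]
contact_force: [0.3, 0.9, -0.6]
opening: 0.997
finger_force: 0.0
```

```bash
python3 - <<'E'
from h import *
c=ctrl.read_camera("wrist");s=ctrl.get_state();print(s["eef_pos"])
t=ctrl.read_camera("top")
for u,v in [(270,320),(350,190)]: print("top corner",p2w(t,(433+u/6,152+v/6),.058))
a=np.radians(-35);ax=np.array([np.cos(a),np.sin(a),0]);ay=np.array([-ax[1],ax[0],0])
O=np.array([.6196,-.2797,0])-.032*ax
im=c["color"][...,::-1].copy()
for i,j in [(0,1),(0,-1),(.048,-1),(.048,1)]:
    X=O+i*ax+.029*j*ay+[0,0,.058];print(X,w2p(c,X))
    cv2.circle(im,tuple(int(k) for k in w2p(c,X)),3,(0,0,255),1)
cv2.imwrite("pics/w3.png",im)
E
```

```text
[ 0.626 -0.276  0.251]
top corner [ 0.609 -0.24   0.058]
top corner [ 0.649 -0.267  0.058]
[ 0.61  -0.238  0.058] [297.772 331.616]
[ 0.577 -0.285  0.058] [363.744 331.666]
[ 0.616 -0.313  0.058] [363.53  276.889]
[ 0.649 -0.265  0.058] [297.958 276.841]
```

View pics/w3.png

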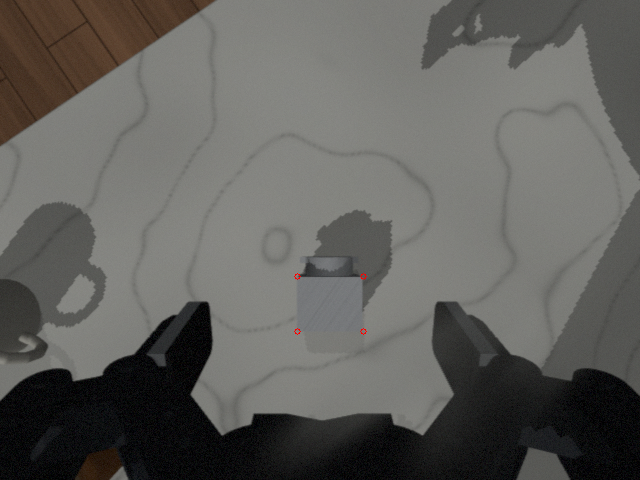

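The overlay matches the lying cup exactly: the predicted corners (298,277) to (364,332) fall on the body, with mouth and lugs at the top. Now grip B.

```bash
python3 - <<'E'
from path import *
s=ctrl.get_state();q0=s["qpos"];P0=R.from_quat(s["tcp_rot"]).apply([0,0,.003])+s["eef_pos"]
r=rot(-125,-20);z=r.as_matrix()[:,2];G=np.array([.6114,-.274,.03])
q=path([(P0,-125,-20),(G-.1*z,-125,-20),(G,-125,-20)],q0)
rel(G-.1*z,r);print(s["eef_pos"]);rel(G,r)
E
```

```text
(array([ 0.583, -0.254,  0.124]), -125, -20) [-0.565  0.194  1.964 -0.027  0.635  1.636] margin 0.4 maxstep 0.07
(array([ 0.611, -0.274,  0.03 ]), -125, -20) [-0.567  0.405  1.904 -0.032  0.484  1.64 ] margin 0.24 maxstep 0.03
turn [-0.01  2.2   0.04] shift [-83.2   6.5 102.7] target [ 0.583 -0.254  0.127]
[ 0.626 -0.276  0.25 ]
turn [-0.01  2.2   0.04] shift [-79.4   6.5 202.6] target [ 0.611 -0.273  0.033]
```

Converted, 202 mm is 0.202, 6.5 mm is 0.0065, 2.2 degrees is 0.0183.

Call:
send_rows(rows="0 0.0083 0 -0.04 0.003 0.05 1;0 0.0183 0 -0.083 0.0065 0.1 1;0 0.0183 0 -0.083 0.0065 0.103 1;0 0.0183 0 -0.082 0.0065 0.13 1;0 0.0183 0 -0.081 0.0065 0.16 1;0 0.0183 0 -0.08 0.0065 0.185 1;0 0.0183 0 -0.079 0.0065 0.2 1;0 0.0183 0 -0.079 0.0065 0.202 1")

```text
time: 15.25
eef_pos: [0.6166, -0.2782, 0.0365]
tcp_rot: [0.939, -0.296, 0.168, 0.053]
contact_force: [-0.5, 0.2, 0.4]
opening: 1.004
finger_force: 0.0
```

```bash
python3 - <<'E'
from path import *
s=ctrl.get_state();print(s["eef_pos"],s["contact_force"]);rel([.6114,-.274,.03],rot(-125,-20))
E
```

```text
[ 0.617 -0.278  0.036] [-0.462  0.247  0.371]
turn [-0.   -0.33 -0.04] shift [-8.5 -0.4  0.7] target [ 0.611 -0.273  0.033]
```

Call:
send_rows(rows="0 0 0 -0.008 0 0.001 1;0 0 0 -0.008 0 0.001 1;0 0 0 -0.008 0 0.001 -1;0 0 0 -0.008 0 0.001 -1;0 0 0 -0.008 0 0.001 -1;0 0 0 -0.008 0 0.001 -1;0 0 0 -0.008 0 0.001 -1;0 0 0 -0.008 0 0.001 -1", grip_force=60)

```text
time: 16.25
eef_pos: [0.6098, -0.2732, 0.0331]
tcp_rot: [0.939, -0.296, 0.169, 0.053]
contact_force: [-2.7, 2.2, 5.5]
opening: 0.669
finger_force: 64.8
```

```bash
python3 - <<'E'
from path import *
s=ctrl.get_state();print(s["eef_pos"],s["contact_force"],s["opening"],s["finger_force"])
P0=R.from_quat(s["tcp_rot"]).apply([0,0,.003])+s["eef_pos"];print(P0,R.from_quat(s["tcp_rot"]).as_euler("zyx",degrees=True))
U=[.6,-.27,.18]
q=path([(P0,-125,-20),(U,-125,-20),(U,-125,70),([.6,-.27,.06],-125,70)],s["qpos"]);rel(U,rot(-125,-20))
E
```

```text
[ 0.61  -0.273  0.033] [-2.737  2.212  5.539] 0.6690198961023011 64.76546600461006
[ 0.611 -0.274  0.03 ] [ 36.777  16.56  167.995]
([0.6, -0.27, 0.18], -125, -20) [-0.572  0.165  1.882 -0.02   0.746  1.622] margin 0.28 maxstep 0.04
([0.6, -0.27, 0.18], -125, 70) [-0.585  0.912  1.078  0.035  2.373  1.604] margin 0.44 maxstep 0.23
([0.6, -0.27, 0.06], -125, 70) [-0.585  1.062  1.057  0.031  2.244  1.599] margin 0.45 maxstep 0.02
turn [-0.01 -0.35 -0.03] shift [  41.8    2.9 -144.1] target [ 0.599 -0.269  0.183]
```

Converted, -144 mm is -0.144, -130 mm is -0.13.

Call:
send_rows(rows="0 0 0 0.012 0.001 -0.045 -1;0 0 0 0.025 0.002 -0.09 -1;0 0 0 0.038 0.003 -0.13 -1;0 0 0 0.042 0.003 -0.144 -1;0 0 0 0.042 0.003 -0.144 -1")

```text
time: 16.88
eef_pos: [0.5987, -0.2694, 0.1815]
tcp_rot: [0.939, -0.296, 0.168, 0.053]
contact_force: [-0.3, 0.4, -2.6]
opening: 0.673
finger_force: 65.3
```

Converted, -80 degrees is -0.6667.

Call:
send_rows(rows="0 -0.0833 0 0 0 0 -1;0 -0.1667 0 0 0 0 -1;0 -0.25 0 0 0 0 -1;0 -0.3333 0 0 0 0 -1;0 -0.4167 0 0 0 0 -1;0 -0.5 0 0 0 0 -1;0 -0.5833 0 0 0 0 -1;0 -0.6667 0 0 0 0 -1")

```text
time: 17.88
eef_pos: [0.5986, -0.2694, 0.1779]
tcp_rot: [0.825, -0.26, -0.478, -0.151]
contact_force: [0.7, 0.2, -2.9]
opening: 0.671
finger_force: 65.4
```

Converted, -10 degrees is -0.0833.

Call:
send_rows(rows="0 -0.0833 0 0 0 0 -1;0 -0.0833 0 0 0 0 -1;0 -0.0833 0 0 0 0 -1")

```text
time: 18.25
eef_pos: [0.5987, -0.2692, 0.1803]
tcp_rot: [0.783, -0.247, -0.545, -0.172]
contact_force: [0.1, -0.2, -2.7]
opening: 0.673
finger_force: 65.5
```

```bash
python3 - <<'E'
from path import *
s=ctrl.get_state();print(s["eef_pos"],s["contact_force"],s["opening"],s["finger_force"],s["qpos"])
rel([.6,-.27,.052],rot(-125,70));rel([.6,-.27,.042],rot(-125,70))
E
```

```text
[ 0.599 -0.269  0.18 ] [ 0.057 -0.236 -2.708] 0.6732970230174449 65.48586711287498 [-0.585  0.904  1.093  0.034  2.361  1.604]
turn [-0.02 -0.33  0.  ] shift [120.8  -0.1  40.2] target [ 0.602 -0.272  0.053]
turn [-0.02 -0.33  0.  ] shift [130.2  -0.1  43.7] target [ 0.602 -0.272  0.043]
```

Converted, 121 mm is 0.121, 110 mm is 0.11, -0.3 degrees is -0.0025.

Call:
send_rows(rows="0 -0.0025 0 0.04 0 0.013 -1;0 -0.0025 0 0.08 0 0.027 -1;0 -0.0025 0 0.11 0 0.037 -1;0 -0.0025 0 0.121 0 0.04 -1;0 -0.0025 0 0.121 0 0.04 -1")

```text
time: 18.88
eef_pos: [0.6029, -0.2721, 0.0554]
tcp_rot: [0.782, -0.246, -0.546, -0.172]
contact_force: [-0.2, -0.5, -1.6]
opening: 0.672
finger_force: 65.5
```

Converted, 7 mm is 0.007, 6 mm is 0.006.

Call:
send_rows(rows="0 0 0 0.003 0 0.001 -1;0 0 0 0.006 0 0.002 -1;0 0 0 0.007 0 0.002 -1;0 0 0 0.007 0 0.002 -1")

```text
time: 19.38
eef_pos: [0.6031, -0.2723, 0.0473]
tcp_rot: [0.781, -0.246, -0.547, -0.173]
contact_force: [-1.1, -0.6, -2.2]
opening: 0.67
finger_force: 65.5
```

Converted, 3 mm is 0.003, 2 mm is 0.002.

Call:
send_rows(rows="0 0 0 0.002 0 0.001 -1;0 0 0 0.003 0 0.001 -1;0 0 0 0.003 0 0.001 -1")

```text
time: 19.75
eef_pos: [0.6033, -0.2724, 0.0467]
tcp_rot: [0.78, -0.246, -0.548, -0.173]
contact_force: [-2.1, 0.8, 4.9]
opening: 0.668
finger_force: 65.8
```

Converted, -110 mm is -0.11, -70 mm is -0.07.

Call:
send_rows(rows="0 0 0 0 0 0 1;0 0 0 0 0 0 1;0 0 0 0 0 0 1;0 0 0 0 0 0 1;0 0 0 0 0 -0.03 1;0 0 0 0 0 -0.07 1;0 0 0 0 0 -0.11 1;0 0 0 0 0 -0.11 1")

```text
time: 20.75
eef_pos: [0.6888, -0.3329, 0.0811]
tcp_rot: [0.782, -0.247, -0.546, -0.172]
contact_force: [-0.8, 0.1, -0.6]
opening: 1.0
finger_force: 0.0
```

```bash
python3 - <<'E'
from path import *
s=ctrl.get_state();P0=R.from_quat(s["tcp_rot"]).apply([0,0,.003])+s["eef_pos"];print(P0)
V=[.6,-.27,.22]
q=path([(P0,-125,70),(V,-125,0),(V,-35,0)],s["qpos"]);rel(V,rot(-125,0))
c=ctrl.read_camera("top")
for r in ctrl.look_for(c,"cup")[:2]: print(r["p"],c2w(c,r["position"]))
E
```

```text
[ 0.686 -0.331  0.08 ]
([0.6, -0.27, 0.22], -125, 0) [-0.577  0.273  1.648 -0.     1.22   1.605] margin 0.5 maxstep 0.19
([0.6, -0.27, 0.22], -35, 0) [-0.577  0.273  1.648  0.     1.22   0.034] margin 0.83 maxstep 0.2
turn [-0.04 69.8  -0.04] shift [-170.8   -0.5   53.1] target [ 0.6   -0.27   0.223]
0.65 [ 0.605 -0.253  0.07 ]
```

Converted, -171 mm is -0.171, -165 mm is -0.165, 69.8 degrees is 0.5817.

Call:
send_rows(rows="0 0.0417 0 -0.045 0 -0.01 1;0 0.1167 0 -0.09 0 -0.01 1;0 0.2 0 -0.135 0 -0.005 1;0 0.2833 0 -0.165 0 0.01 1;0 0.3667 0 -0.171 0 0.025 1;0 0.45 0 -0.171 0 0.04 1;0 0.5333 0 -0.171 0 0.053 1;0 0.5817 0 -0.171 0 0.053 1")

```text
time: 21.85
eef_pos: [0.5959, -0.2669, 0.2235]
tcp_rot: [0.954, -0.301, -0.001, -0.0]
contact_force: [-0.0, 0.6, -0.7]
opening: 0.998
finger_force: 0.0
```

Converted, -80 degrees is -0.6667.

Call:
send_rows(rows="0 0 -0.0833 0 0 0 1;0 0 -0.1667 0 0 0 1;0 0 -0.25 0 0 0 1;0 0 -0.3333 0 0 0 1;0 0 -0.4167 0 0 0 1;0 0 -0.5 0 0 0 1;0 0 -0.5833 0 0 0 1;0 0 -0.6667 0 0 0 1")

```text
time: 22.85
eef_pos: [0.5971, -0.268, 0.2232]
tcp_rot: [0.923, 0.385, -0.002, -0.003]
contact_force: [-0.1, -0.6, 0.3]
opening: 1.0
finger_force: 0.0
```

Converted, -10 degrees is -0.0833.

Call:
send_rows(rows="0 0 -0.0833 0 0 0 1;0 0 -0.0833 0 0 0 1;0 0 -0.0833 0 0 0 1")

```text
time: 23.22
eef_pos: [0.5982, -0.2688, 0.2238]
tcp_rot: [0.888, 0.461, -0.001, -0.002]
contact_force: [-0.8, 0.7, -1.2]
opening: 1.001
finger_force: 0.0
```

```bash
python3 - <<'E'
from path import *
c=ctrl.read_camera("wrist");s=ctrl.get_state()
for r in ctrl.look_for(c,"cup")[:2]: print(r["p"],c2w(c,r["position"]))
# bright top-face segmentation near predicted place
C=np.array([.601,-.2708,.066]);uv=w2p(c,C);print("pred",uv)
a=np.radians(55);ax=np.array([np.cos(a),np.sin(a),0]);ay=np.array([-ax[1],ax[0],0])
im=c["color"][...,::-1].copy()
for i,j in [(1,1),(1,-1),(-1,-1),(-1,1)]:
    k=w2p(c,C+.029*(i*ax+j*ay));print(k);cv2.circle(im,(int(k[0]),int(k[1])),2,(0,0,255),-1)
u,v=uv.astype(int);cv2.imwrite("pics/w4.png",cv2.resize(im[max(v-90,0):v+90,max(u-120,0):u+120],None,fx=3,fy=3))
rel([.601,-.2708,.046],rot(-35,0))
E
```

```text
0.55 [ 0.606 -0.266  0.067]
pred [327.447 229.211]
[288.47  191.453]
[366.62  191.341]
[364.311 264.921]
[290.47  264.957]
turn [-0.23 -0.01 -0.11] shift [  0.    3.6 175. ] target [ 0.601 -0.271  0.049]
```

```bash
python3 - <<'E'
from path import *
c=ctrl.read_camera("wrist");g=cv2.GaussianBlur(cv2.cvtColor(c["color"],cv2.COLOR_RGB2GRAY),(3,3),0).astype(int)
for v in (210,230,250): print(v,g[v,268:392:3])
for u in (300,327,350): print(u,g[170:300:3,u])
E
```

```text
210 [116 118 121 121 122 122 121 120 119 120 119 119 119 118 119 120 119 118
 118 119 119 119 118 117 118 118 117 117 116 117 117 117  93  90  89  88
  91  90  88  90  90  89]
230 [119 116 110 110 117 121 122 121 120 120 120 120 120 120 121 120 120 120
 119 119 119 119 117 118 117 118 118 117 117 117 117 114  91  89  91  89
  91  90  90  91  90  90]
250 [127 126 123 120 115 108 111 117 119 119 118 118 119 117 118 117 117 117
 117 116 116 116 117 116 116 116 115 115 116 116 116 109  89  89  89  90
  90  89  89  89  88  90]
300 [135 134 134 134  78  72  78 117 117 114 119 116 120 119 119 117 122 117
 119 121 120 118 118 120 120 118 119 117 119 119 121 123 124 121 117 113
 113 113 116 120 122 125 127 129]
327 [135 135 134 113  74  70  79 117 119 114 118 115 120 118 119 117 120 117
 118 121 119 118 116 120 120 118 118 116 118 118 120 129 132 133 133 132
 132 133 132 132 131 131 130 131]
350 [134 135 135 132  79  70  78 116 119 114 120 115 118 117 119 116 119 115
 117 118 116 116 116 120 117 114 115 117 117 116 118  98  89  89  89 121
 133 133 134 133 132 133 133 133]
```

The measured edges (columns up to about 363, rows 190–263) match the predicted standing cup to within 2 px, so it is upright on its mouth with its sides aligned. I'll descend and grip from above.

Converted, 175 mm is 0.175, 168 mm is 0.168.

Call:
send_rows(rows="0 0 0 0 0.003 0.04 1;0 0 0 0 0.004 0.08 1;0 0 0 0 0.004 0.12 1;0 0 0 0 0.004 0.15 1;0 0 0 0 0.004 0.168 1;0 0 0 0 0.004 0.175 1;0 0 0 0 0.004 0.175 1")

```text
time: 24.25
eef_pos: [0.6022, -0.2717, 0.0497]
tcp_rot: [0.887, 0.462, -0.001, -0.001]
contact_force: [0.9, 0.9, -1.2]
opening: 1.002
finger_force: 0.0
```

Call:
send_rows(rows="0 0 0 0 0 0 -1;0 0 0 0 0 0 -1;0 0 0 0 0 0 -1;0 0 0 0 0 0 -1;0 0 0 0 0 0 -1;0 0 0 0 0 0 -1;0 0 0 0 0 0 -1", grip_force=60)

```text
time: 25.12
eef_pos: [0.6027, -0.272, 0.051]
tcp_rot: [0.887, 0.462, -0.0, -0.001]
contact_force: [-1.4, 0.4, 5.7]
opening: 0.673
finger_force: 65.4
```

```bash
python3 - <<'E'
from path import *
s=ctrl.get_state();print(s["eef_pos"],s["contact_force"],s["opening"],s["finger_force"])
P0=np.array(s["eef_pos"])-[0,0,.003]
r=rot(-35,0);print((r.inv()*R.from_quat(s["tcp_rot"])).as_rotvec(degrees=True))
V=[.55,0,.22]
q=path([(P0,-35,0),([.6,-.27,.22],-35,0),([.55,0,.25],-55,0),([.459,.197,.2],-72.2,0),([.459,.197,.1],-72.2,0),([.459,.197,.1],-117.2,0)],s["qpos"])
E
```

```text
[ 0.603 -0.272  0.051] [-1.421  0.413  5.687] 0.6734796455857505 65.38408309221268
[0.069 0.018 0.018]
([0.6, -0.27, 0.22], -35, 0) [-0.577  0.273  1.648  0.     1.22   0.034] margin 0.73 maxstep 0.04
([0.55, 0, 0.25], -55, 0) [-0.184  0.012  1.884 -0.     1.245  0.776] margin 0.6 maxstep 0.1
([0.459, 0.197, 0.2], -72.2, 0) [ 0.202 -0.056  2.046  0.     1.151  1.462] margin 0.43 maxstep 0.09
([0.459, 0.197, 0.1], -72.2, 0) [ 0.202  0.084  2.111 -0.     0.947  1.462] margin 0.37 maxstep 0.03
([0.459, 0.197, 0.1], -117.2, 0) [0.202 0.084 2.111 0.    0.947 2.248] margin 0.37 maxstep 0.1
```

```bash
python3 - <<'E'
from path import *
s=ctrl.get_state();P0=np.array(s["eef_pos"])-[0,0,.003];H=[.44,.08,.26]
path([(P0,-35,0),([.6,-.27,.26],-35,0),(H,-15,0),([.459,.197,.25],-72.2,0)],s["qpos"])
rel(H,rot(-15,0))
E
```

```text
([0.6, -0.27, 0.26], -35, 0) [-0.577  0.242  1.612 -0.     1.288  0.034] margin 0.74 maxstep 0.04
([0.44, 0.08, 0.26], -15, 0) [-0.048 -0.245  2.098  0.     1.288  0.214] margin 0.38 maxstep 0.09
([0.459, 0.197, 0.25], -72.2, 0) [ 0.202 -0.106  1.998 -0.     1.25   1.462] margin 0.39 maxstep 0.16
turn [ -0.07  -0.03 -20.02] shift [ 194.9 -335.5 -211.6] target [0.44  0.08  0.263]
```

Converted, -230 mm is -0.23, -212 mm is -0.212, -16 degrees is -0.1333.

Call:
send_rows(rows="0 0 0 0 0 -0.05 -1;0 0 0 0 0 -0.105 -1;0 0 0 0.005 -0.01 -0.16 -1;0 0 -0.025 0.03 -0.05 -0.195 -1;0 0 -0.05 0.055 -0.095 -0.212 -1;0 0 -0.0833 0.08 -0.14 -0.212 -1;0 0 -0.1083 0.107 -0.185 -0.212 -1;0 0 -0.1333 0.134 -0.23 -0.212 -1")

```text
time: 26.12
eef_pos: [0.4896, -0.0287, 0.2611]
tcp_rot: [0.814, 0.581, -0.001, -0.002]
contact_force: [0.6, 1.8, -2.0]
opening: 0.674
finger_force: 65.5
```

Converted, -107 mm is -0.107, 59 mm is 0.059, -4 degrees is -0.0333.

Call:
send_rows(rows="0 0 -0.0167 0.03 -0.052 0 -1;0 0 -0.0333 0.059 -0.107 0 -1;0 0 -0.0333 0.059 -0.107 0 -1;0 0 -0.0333 0.059 -0.107 0 -1")

```text
time: 26.62
eef_pos: [0.4089, 0.0605, 0.2622]
tcp_rot: [0.793, 0.609, -0.0, -0.001]
contact_force: [-0.5, 0.6, -1.1]
opening: 0.673
finger_force: 65.6
```

```bash
cat > seat.py <<'E'
from h import *
def seat(c,P,name=None):
    """find six rim marks of the base near P, fit centre + yaw of slots"""
    g=cv2.cvtColor(c["color"],cv2.COLOR_RGB2GRAY);th=np.radians(np.arange(0,360,1.0));ctr=np.array(P,float)
    rr=np.linspace(.0375,.0465,7)
    G=cv2.GaussianBlur(g,(3,3),0).astype(np.float32)
    def score(x):
        # sum of brightness along six marks (pairs at 0,-45,-90 deg from slot yaw)
        t=x[2]+np.radians([0,180,-45,135,-90,90]);s=0
        P=np.array([[x[0]+r*np.cos(a),x[1]+r*np.sin(a),.07] for a in t for r in rr])
        E=np.array(c["extrinsics"]);p=P@E[:3,:3].T+E[:3,3];u=(c["fx"]*p[:,0]/p[:,2]+c["cx"]).astype(np.float32);v=(c["fy"]*p[:,1]/p[:,2]+c["cy"]).astype(np.float32)
        return -cv2.remap(G,u[None],v[None],cv2.INTER_LINEAR).mean()
    from scipy.optimize import differential_evolution as DE
    r=DE(score,[(P[0]-.008,P[0]+.008),(P[1]-.008,P[1]+.008),(np.radians(5),np.radians(30))],seed=0,maxiter=60,popsize=20,tol=1e-6)
    return r.x[:2],np.degrees(r.x[2]),-r.fun
E
python3 - <<'E'
from seat import *
s=ctrl.get_state();print(s["eef_pos"],s["finger_force"])
for n in ("wrist","top","scene"):
    c=ctrl.read_camera(n);print(n,seat(c,[.459,.197]),w2p(c,[.459,.197,.07]))
    for r in ctrl.look_for(c,"seat")[:2]: print(r["p"],c2w(c,r["position"]))
    if n=="wrist": save(c,"w5")
E
```

```text
[0.409 0.061 0.262] 65.5696839094162
wrist (array([0.46 , 0.201]), np.float64(17.827889376119224), np.float64(85.11598205566406)) [339.721  29.396]
0.6 [0.3   0.224 0.06 ]
0.55 [0.45  0.192 0.058]
top (array([0.459, 0.199]), np.float64(17.567168363179704), np.float64(86.3525161743164)) [236.86  291.366]
0.96 [0.483 0.36  0.066]
0.81 [0.476 0.203 0.072]
scene (array([0.454, 0.189]), np.float64(29.998574168200506), np.float64(79.26206970214844)) [400.44  261.766]
0.81 [0.641 0.29  0.052]
0.78 [0.501 0.393 0.055]
```

Converted, 50 mm is 0.05, 30 mm is 0.03.

Call:
send_rows(rows="0 0 0 0.03 0 0 -1;0 0 0 0.05 0.004 0 -1;0 0 0 0.05 0.004 0 -1;0 0 0 0.05 0.004 0 -1")

```text
time: 27.42
eef_pos: [0.4259, 0.1071, 0.2623]
tcp_rot: [0.794, 0.608, -0.001, -0.002]
contact_force: [-0.1, 0.2, -2.7]
opening: 0.671
finger_force: 65.6
```

```bash
python3 - <<'E'
from seat import *
s=ctrl.get_state();print(s["eef_pos"],s["finger_force"])
for n in ("wrist","top"):
    c=ctrl.read_camera(n);X,y,f=seat(c,[.459,.197]);print(n,X,y,f,w2p(c,[*X,.07]))
    if n=="wrist":
        im=c["color"][...,::-1].copy();u,v=w2p(c,[*X,.07])
        for k,a in enumerate([0,180,-45,135,-90,90]):
            for r in (.0375,.0465):
                p=w2p(c,[X[0]+r*np.cos(np.radians(y+a)),X[1]+r*np.sin(np.radians(y+a)),.07]);cv2.circle(im,(round(p[0]),round(p[1])),1,(0,0,255) if k<2 else (0,255,0),-1)
        for a in range(0,360,6):
            p=w2p(c,[X[0]+.025*np.cos(np.radians(a)),X[1]+.025*np.sin(np.radians(a)),.07]);cv2.circle(im,(round(p[0]),round(p[1])),0,(255,0,255),-1)
        u=int(u);v=int(v);print(max(u-130,0),max(v-100,0));cv2.imwrite("pics/w6.png",cv2.resize(im[max(v-100,0):v+100,max(u-130,0):u+130],None,fx=3,fy=3,interpolation=cv2.INTER_CUBIC))
E
```

```text
[0.426 0.107 0.262] 65.55643737316132
wrist [0.46  0.201] 17.771514676193963 133.4537811279297 [333.624  94.411]
203 0
top [0.461 0.203] 11.692851778038593 61.35026168823242 [233.415 290.302]
```

View pics/w6.png

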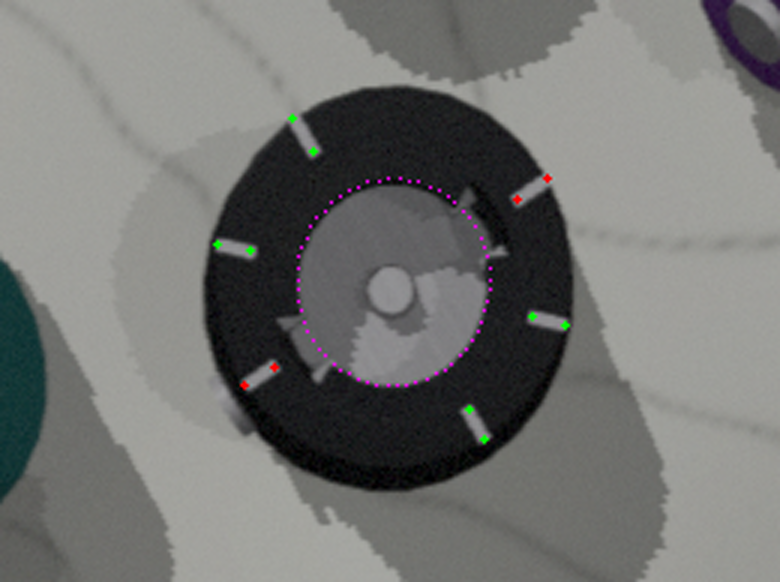

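The fit matches the picture: six marks overlaid, slots at red (530,190) and (260,377), button at lower left, and the hole ring is right. The seat is at about (0.460, 0.201), with slot yaw 17.8°. Moving above it.

```bash
python3 - <<'E'
from path import *
from seat import seat
c=ctrl.read_camera("wrist");X,y,f=seat(c,[.459,.199]);print((1e4*X).round(),y)
rel([.4598,.2005,.217],rot(-72.2,0))
E
```

```text
[4600. 2009.] 17.688587682887107
turn [-0.22  0.04 57.12] shift [99.   8.7 42.6] target [0.46  0.201 0.22 ]
```

Converted, 99 mm is 0.099, 42.6 mm is 0.0426, 57.1 degrees is 0.4758.

Call:
send_rows(rows="0 0 0.0833 0.017 0.002 0 -1;0 0 0.1667 0.034 0.004 0 -1;0 0 0.25 0.052 0.005 0.01 -1;0 0 0.3333 0.07 0.007 0.02 -1;0 0 0.4167 0.087 0.008 0.032 -1;-0.0017 0 0.4758 0.099 0.0087 0.0426 -1;-0.0017 0 0.4758 0.099 0.0087 0.0426 -1;-0.0017 0 0.4758 0.099 0.0087 0.0426 -1")

```text
time: 28.58
eef_pos: [0.46, 0.2006, 0.2205]
tcp_rot: [0.988, 0.156, -0.0, 0.0]
contact_force: [-1.1, -1.3, -2.3]
opening: 0.669
finger_force: 65.6
```

```bash
python3 - <<'E'
from path import *
s=ctrl.get_state();print(np.array(s["eef_pos"])*1000,s["contact_force"],s["wrist_torque"])
rel([.4599,.2006,.122],rot(-72.2,0))
E
```

```text
[459.989 200.641 220.504] [-1.076 -1.292 -2.255] [-0.045  0.008  0.027]
turn [0.01 0.   0.16] shift [-0.1 -0.  95.5] target [0.46  0.201 0.125]
```

Converted, 95 mm is 0.095, 90 mm is 0.09.

Call:
send_rows(rows="0 0 0 0 0 0.04 -1;0 0 0 0 0 0.075 -1;0 0 0 0 0 0.09 -1;0 0 0 0 0 0.095 -1;0 0 0 0 0 0.095 -1")

```text
time: 29.2
eef_pos: [0.4607, 0.2012, 0.1262]
tcp_rot: [0.988, 0.155, 0.001, -0.0]
contact_force: [1.1, 0.6, -2.0]
opening: 0.671
finger_force: 65.6
```

Converted, 8 mm is 0.008, 6 mm is 0.006.

Call:
send_rows(rows="0 0 0 0 0 0.003 -1;0 0 0 0 0 0.006 -1;0 0 0 0 0 0.008 -1;0 0 0 0 0 0.008 -1")

```text
time: 29.7
eef_pos: [0.4596, 0.2012, 0.1169]
tcp_rot: [0.988, 0.155, -0.0, -0.0]
contact_force: [0.6, -0.2, -2.7]
opening: 0.674
finger_force: 65.7
```

The mouth is below the flange top with no contact force, so the lugs are entering the slots.

Converted, 11 mm is 0.011, 9 mm is 0.009.

Call:
send_rows(rows="0 0 0 0 0 0.003 -1;0 0 0 0 0 0.006 -1;0 0 0 0 0 0.009 -1;0 0 0 0 0 0.011 -1;0 0 0 0 0 0.011 -1")

```text
time: 30.32
eef_pos: [0.4596, 0.2011, 0.1058]
tcp_rot: [0.988, 0.155, -0.0, -0.0]
contact_force: [-0.2, 0.0, -2.8]
opening: 0.672
finger_force: 65.7
```

Converted, 4 mm is 0.004, 2 mm is 0.002.

Call:
send_rows(rows="0 0 0 0 0 0.002 -1;0 0 0 0 0 0.004 -1;0 0 0 0 0 0.004 -1")

```text
time: 30.7
eef_pos: [0.4599, 0.2012, 0.1029]
tcp_rot: [0.988, 0.155, -0.0, 0.0]
contact_force: [-4.6, -0.8, 5.0]
opening: 0.672
finger_force: 66.1
```

Home: TCP is at 0.103 as predicted, with 5 N of upward push on touching. Now the clockwise twist.

Converted, 38 degrees is 0.3167.

Call:
send_rows(rows="0 0 0.0417 0 0 0 -1;0 0 0.0917 0 0 0 -1;0 0 0.1417 0 0 0 -1;0 0 0.1917 0 0 0 -1;0 0 0.2333 0 0 0 -1;0 0 0.275 0 0 0 -1;0 0 0.3167 0 0 0 -1;0 0 0.3167 0 0 0 -1", grip_force=80)

```text
time: 31.7
eef_pos: [0.4602, 0.2, 0.1031]
tcp_rot: [0.985, -0.174, 0.0, 0.002]
contact_force: [-3.2, -5.6, 5.5]
opening: 0.671
finger_force: 84.6
```

```bash
python3 - <<'E'
from h import *
s=ctrl.get_state();y=R.from_quat(s["tcp_rot"]).as_matrix()[:,1];print(np.degrees(np.arctan2(y[1],y[0])),np.array(s["eef_pos"])*1e3,s["contact_force"],s["wrist_torque"],s["finger_force"],s["qpos"])
E
```

```text
-110.04447933771533 [460.202 200.046 103.058] [-3.175 -5.63   5.507] [-0.882  0.468  0.078] 84.63366329669952 [ 0.209  0.089  2.106 -0.004  0.948  2.132]
```

Converted, 7.8 degrees is 0.065.

Call:
send_rows(rows="0 0 0.025 0 0 0 -1;0 0 0.05 0 0 0 -1;0 0 0.065 0 0 0 -1;0 0 0.065 0 0 0 -1;0 0 0.065 0 0 0 -1;0 0 0.065 0 0 0 -1")

```text
time: 32.45
eef_pos: [0.4599, 0.1998, 0.1031]
tcp_rot: [0.971, -0.24, -0.0, 0.002]
contact_force: [-4.1, -6.4, 5.1]
opening: 0.669
finger_force: 84.7
```

```bash
python3 - <<'E'
from h import *
s=ctrl.get_state();y=R.from_quat(s["tcp_rot"]).as_matrix()[:,1];print(np.degrees(np.arctan2(y[1],y[0])),np.array(s["eef_pos"])*1e3,s["contact_force"],s["wrist_torque"],s["finger_force"])
# check cup side direction in wrist + top: closed-end top edges
for n in ("wrist","top"):
    c=ctrl.read_camera(n);save(c,"f_"+n)
    for r in ctrl.look_for(c,"cup")[:1]: print(n,r["p"],c2w(c,r["position"]))
c=ctrl.read_camera("wrist");g=cv2.GaussianBlur(cv2.cvtColor(c["color"],cv2.COLOR_RGB2GRAY),(3,3),0)
a=np.radians(-27.2);ax=np.array([np.cos(a),np.sin(a),0]);ay=np.array([-ax[1],ax[0],0])
for i,j in [(1,1),(1,-1),(-1,-1),(-1,1)]: print(w2p(c,np.array([s["eef_pos"][0],s["eef_pos"][1],.118])+.029*(i*ax+j*ay)))
L=cv2.createLineSegmentDetector().detect(g)[0][:,0]
for l in L:
    if np.hypot(l[2]-l[0],l[3]-l[1])>60 and 150<min(l[0],l[2]) and max(l[0],l[2])<500: print(l.round(1),np.degrees(np.arctan2(l[3]-l[1],l[2]-l[0])).round(2))
E
```

```text
-117.77659208746748 [459.929 199.795 103.067] [-4.11  -6.366  5.11 ] [-0.97   0.628  0.167] 84.69631791114807
wrist 0.95 [0.476 0.193 0.117]
top 0.64 [ 0.614 -0.001  0.093]
[228.853 278.258]
[423.091 276.201]
[411.934 434.487]
[242.233 436.401]
[231.3 329.4 235.5 390.7] 86.09
[407.8 390.7 412.3 329.4] -85.88
[414.4 275.5 229.4 275.4] -179.98
[384.4 233.2 259.4 233.2] 179.99
```

The cup is home and turned 45.5°, and its edge is square to the gripper, so it hasn't slipped. The spring torque of 0.167 N m puts the ring at about 0.76 rad.

```bash
python3 -c "
from plant import ctrl
print(ctrl.sign_off())"
```

```text
the job is handed in; nothing more can be done
None
```

I turned the cup over, seated it fully home in the black base and twisted it 45.5° clockwise to the half-way mark, handing it in at about 32.6 s with the gripper still holding it against the spring; the mug, jar and spatula were not touched.

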